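Clear the offcut and load the tilted drilling fixture

TASK

First clear the last job's offcut, a short piece of steel angle, by pushing it (without lifting it) over the far edge of its ledge so that it drops into the scrap chute below. Then set the stepped aluminium block down on the tilted plate of the fixture, flat on its underside with its low stepped end pointing away from the short fence, up the slope, and let go so that it slides down by itself until it sits fully home against both fences; set it down, do not drop it. Leave the other things on the bench where they are.

Things in the scene. Friction and masses are not known exactly. Their poses are not given: they have to be found in the camera images.
- nest: Bare slippery steel plate of the fixture, 195 x 142 mm, tilted about 25 degrees, two fences 20 mm high on it. Origin: on the plate in its lowest corner, where the fences' inner faces meet. z: out of the plate. x: up the slope along the long fence, away from the short one; y: up the slope along the short fence (95 mm). Clear plate to x = 183, y = 130 mm. Fixed; place and yaw vary.
- station: Grey stand, fixed, with a flat ledge and a scrap chute. Origin on the bench, z up, x over the ledge's far edge and down the chute. Ledge top 120 mm up, x -150 to -30, y -80 to 80 mm, side lips 15 mm high, near and far edges open. The slippery chute, 160 mm wide, falls from 35 mm below the ledge to a tray on the bench, end wall at x = 164 mm, 60 mm high.
- ledge_edge (a point): Middle of the ledge's far edge, on its top face (station x = -30 mm, y = 0, z = 120 mm).
- offcut_center (a point): Offcut of dark steel angle, 100 mm long (its y), legs 40 x 40 x 5 mm, 0.3 kg: one leg flat on the ledge, the other upright along its -x side, nearer the robot, outer face 20 mm from this point. Point: centre of its 40 x 100 x 40 mm envelope, 20 mm above the ledge.
- block_center (a point): Aluminium block 110 mm long (x), 50 mm wide (y), 0.4 kg: 32 mm high for x -55 to 20 mm, stepped down to 16 mm high over the last 35 mm at its +x end. Point: centre of its 110 x 50 x 32 mm envelope, 16 mm above its underside, z up. Starts flat on the bench between fixture and stand.
- block_nose (a point): Point on the end face of the block's low stepped end: 55 mm along the block's +x from its centre and 8 mm above its underside.
- bar: Bystander: plain aluminium bar without a step, 40 x 120 x 30 mm, beyond the block. Origin: centre of its underside.
- wrench: Bystander: steel wrench 180 mm long, flat on the bench near the robot. Origin: middle, underside.
- screwdriver: Bystander: screwdriver 200 mm long lying near the robot. Origin: middle, underside.
- hammer: Bystander: hammer 280 mm long lying at the left side. Origin: middle, underside.
- brush: Bystander: bench brush 200 mm long lying at the right side. Origin: middle, underside.
- oil: Bystander: pale bottle, 60 mm diameter, 150 mm high, at the far side of the bench. Origin: centre of its foot.

How it is judged:
By the outcome, as a careful person would: the job done as asked, in the order asked, and still so for the second after the job is handed in, with the robot touching nothing.
It also fails if it takes over 58 s, if anything falls off the work surface, if the arm or the gripper's body presses on something with over 40 N, if the wrist force passes 120 N, or if a joint passes its speed limit or range.

ROBOT

A 6-joint arm with a two-finger parallel gripper is mounted at the origin on the work surface. World frame = base frame: x ahead of the robot, y to its left, z up, the work surface at z = 0. Lengths are in m, angles in degrees, forces in N, time in s.
With the tool pointing down it reaches from about 0.3 to 0.75 m from the base axis. Payload 8.5 kg.
Tool frame: the origin (TCP) lies midway between the tips of the shut fingers; the grasp point (between the pads) lies 19 mm behind it (env.tcp_to_grasp is the z of the grasp point in the tool frame, in m); z points along the fingers, y is the line along which they close (so a half turn about z gives the same grasp; the last joint's range is limited). The gripper opens to 85 mm and grips with 20 to 120 N. Pads are 22 mm wide; open, the fingers measure 114 mm over their backs; the gripper's body (76 mm by 85 mm) begins 54 mm behind the grasp point. The pads swing forward as they close: fully open they stand 13 mm farther back than shut.
Start: joints at [53.955, 21.807, 74.336, -0, 83.858, -12.336], TCP at [0.221, 0.504, 0.231] pointing down, gripper open.
Joint ranges: [-178.18, 178.18], [-50.72, 133.34], [12.68, 142.11], [-81.47, 261.47], [9.98, 163.14], [-165.26, 165.26]. Speed limits (degrees/s): [136.94, 136.94, 180, 180, 180, 180].

INTERFACE

Orientations are given as a 3x3 rotation matrix whose columns are the frame's x, y, z axes.
In Python, from rig import env, imaging, job, models gives the robot as it stands. The module is installed in compiled form; this text tells all that it offers.
- The arm moves only by the tool jog_arm, never from a script. Its argument "plan" is text: rows parted by semicolons, each of 7 numbers parted by spaces: the turn, a rotation vector about the tool's x, y, z in degrees, then the shift along the tool's x, y, z in cm, then the closure in counts, from 0 (fully open) to 255 (shut). In form: rx ry rz x y z claw; .... A call has 1 to 10 rows; each row shifts and turns the commanded pose from where the row before left it, along the tool's axes as they then stand; what a row does not reach is not made up. A row lasts 1/12 s, in which the tool goes at most 41.7 mm and 7.16 degrees, less where a joint would pass 70% of its speed; a pose out of reach is approached as far as the arm can. A call with a gripper value outside its range is refused whole. The fingers move at their own pace and stop on an object; "grip_force" is the grip in N (left out, the last holds). Time passes only in rows, so rows that do not move let the fingers close. It gives the time, the measured TCP pose, the force, the opening and the grip force at its end, in the units of the state.
- env.observe(): the state, without advancing time (a new reading comes with each control period).
- imaging.get_image(name): name is "scene" or "top" or "wrist"; returns a dict with "pixels" (420x560x3 uint8, red, green, blue), "depth" (420x560 float32, m along the optical axis (not along the pixel's ray), 0 where there is no reading), "fov_y" (degrees; the focal length in pixels is half the picture's height over the tangent of half this angle, whatever the lens; pixels are square), "cx", "cy" (the principal point, pixels), "distortion" ([k1, k2, p1, p2, k3] as OpenCV has them; the pictures are not rectified), "world_from_camera" (4x4, takes a point from camera to world coordinates). Camera axes: x right, y down, z forward; pixel columns grow to the right and rows downward; lengths in m; the calibration is good to about 2 mm. A picture is of the moment at which its call begins.
- job.close_job(): hands the job in; it is judged then, once.
Trained networks look in the newest picture that a camera, given by its name, has taken for a name from the list of things; names that differ only in an ending like _2 or _b are one class to them, and where a whole thing is asked for, a point or a joint stands for the part that bears it (a point fixed in the world has none). Each returns a list of dicts, best first, with "confidence" (0 to 1); they miss things now and then, are a little off and sometimes report something else, mostly with a low value. They report only what shows in the picture. A call takes as long as a camera call.
- models.outline_of(camera, query): "region" (420x560 bool, what is visible of it) and "bbox" ([centre column, centre row, width, height] in pixels, round what is visible of it).
- models.tip_of(camera, query): "at" ([column, row] in pixels: a listed point, or the origin of a listed thing).
The state is a dict: "time_s": time; "q": joint angles; "qvel": joint speeds; "joint_efforts": joint torques, N m; "position": TCP position; "tool_rot": TCP orientation; "ft_force": force on the tool from outside, world axes, zero at the start; "wrist_torque": the same for the moment, N m; "grip_width": finger opening in m; "gripper_force": force on a finger pad.
Only numpy, scipy, OpenCV 4.12 (cv2) and the standard library are available. Lean on these libraries where they do the work, as an engineer would, in place of code of your own. Each camera call takes 0.05 s, during which the arm holds its last target. There are 200 camera calls.

## Working session

There is one attempt and no reset: what is moved stays moved. The work goes in short steps, Python scripts to look and compute and a tool call to move; the robot and the scene stay as the last step left them, time stands still between calls to the robot, and variables do not carry over. Pictures are saved under pics/ and viewed, at most 10 in all, crops included, and the job is handed in when it is done.

Besides the shell and the picture viewer there is one more tool, called after "Emit:" as name(argument=value, ...) on one line, values as JSON. jog_arm: Moves the arm, as the interface text tells. Its arguments: {"type":"object","properties":{"plan":{"type":"string"},"grip_force":{"type":"number"}},"required":["plan"]}

```bash
mkdir -p pics; cat > h.py <<'E'
import numpy as np, cv2
from rig import env, imaging, job, models
def rays(im, uv):
    H,W=im["depth"].shape; f=H/2/np.tan(np.radians(im["fov_y"]/2))
    K=np.array([[f,0,im["cx"]],[0,f,im["cy"]],[0,0,1]])
    p=cv2.undistortPoints(np.array(uv,float).reshape(-1,1,2),K,np.array(im["distortion"],float))[:,0]
    return np.c_[p,np.ones(len(p))]
def cloud(im, mask):
    v,u=np.nonzero(mask&(im["depth"]>0)); d=im["depth"][v,u]
    P=rays(im,np.c_[u,v])*d[:,None]; T=np.array(im["world_from_camera"])
    return P@T[:3,:3].T+T[:3,3]
def hit(im, uv, z):
    T=np.array(im["world_from_camera"]); r=rays(im,[uv])[0]@T[:3,:3].T
    return T[:3,3]+r*(z-T[2,3])/r[2]
def save(im,n): cv2.imwrite("pics/"+n,cv2.cvtColor(im["pixels"],cv2.COLOR_RGB2BGR))
E
python3 - <<'E'
from h import *
np.set_printoptions(precision=4,suppress=True)
for c in ("scene","top"):
    im=imaging.get_image(c); save(im,c+"0.png"); print(c,np.array(im["world_from_camera"])[:3,3])
    for q in ("nest","station","ledge_edge","offcut_center","block_center","block_nose","bar"):
        for d in models.tip_of(c,q)[:2]: print(q,"tip",np.round(d["at"]),round(d["confidence"],2))
    for q in ("nest","station","offcut_center","block_center","bar"):
        for d in models.outline_of(c,q)[:1]:
            P=cloud(im,d["region"]); print(q,"reg",round(d["confidence"],2),len(P),P.min(0),P.max(0),np.median(P,0))
            if len(P)>20:
                Z=P[:,2]; top=P[Z>np.percentile(Z,95)-.006]; r=cv2.minAreaRect((top[:,:2]*1000).astype(np.float32)); print("   toprect mm",r, "z",np.median(top[:,2]))
print(env.observe()); print(env.tcp_to_grasp)
E
```

```text
scene [ 0.9721 -0.5407  1.0515]
nest tip [322. 179.] 0.86
nest tip [349. 272.] 0.66
station tip [230. 286.] 0.62
ledge_edge tip [213. 262.] 0.89
ledge_edge tip [258. 218.] 0.68
offcut_center tip [203. 252.] 0.74
block_center tip [259. 220.] 0.91
block_center tip [331. 263.] 0.61
bar tip [330. 263.] 0.59
bar tip [271. 230.] 0.55
nest reg 0.57 2006 [ 0.469   0.1902 -0.0038] [0.6916 0.4425 0.1346] [0.5963 0.2754 0.0867]
   toprect mm ((671.78857421875, 275.31121826171875), (64.5062255859375, 146.4727020263672), 15.217026710510254) z 0.11998483697177065
station reg 0.66 7770 [ 0.3083 -0.3573 -0.0038] [ 0.7291 -0.1085  0.1612] [ 0.565  -0.2499  0.0584]
   toprect mm ((466.6258239746094, -260.6419677734375), (137.73004150390625, 174.5441436767578), 10.473681449890137) z 0.12081219401829979
offcut_center reg 0.97 707 [ 0.4258 -0.3057  0.1169] [ 0.4926 -0.1973  0.1637] [ 0.4622 -0.2569  0.1268]
   toprect mm ((453.8086242675781, -256.2353515625), (8.314106941223145, 97.10782623291016), 0.2767629325389862) z 0.15928055907893024
block_center reg 0.66 558 [ 0.398  -0.058   0.0007] [0.511  0.013
[... 1779 characters left out ...]
m ((722.213134765625, 12.661556243896484), (40.814186096191406, 119.39450073242188), 8.71030330657959) z 0.03168092961720714
{'time_s': 1.3, 'q': array([ 53.9561,  21.8078,  74.3365,  -0.0008,  83.8586, -12.3382]), 'qvel': array([ 0.0035,  0.009 ,  0.02  ,  0.0669,  0.0158, -0.1565]), 'joint_efforts': array([ -0.0004, -44.8317, -23.1471,  -0.0002,   0.0004,   0.0001]), 'position': array([0.2211, 0.5036, 0.2313]), 'tool_rot': array([[-0.9156,  0.402 , -0.    ],
       [ 0.402 ,  0.9156, -0.    ],
       [-0.    , -0.0001, -1.    ]]), 'ft_force': array([0.99  , 0.5897, 0.0897]), 'wrist_torque': array([ 0.0318,  0.0004, -0.0227]), 'gripper_force': 0.0, 'grip_width': 0.08517557012718492}
-0.0187
```

View pics/scene0.png

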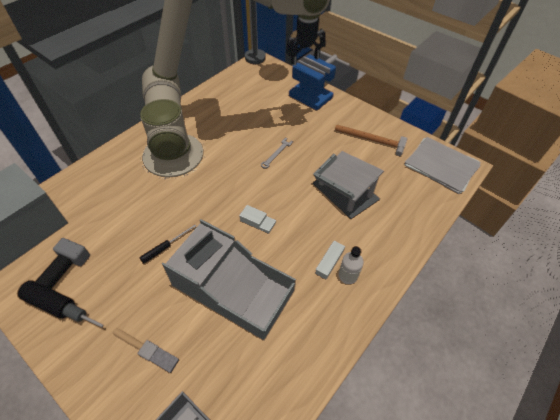

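View pics/top0.png

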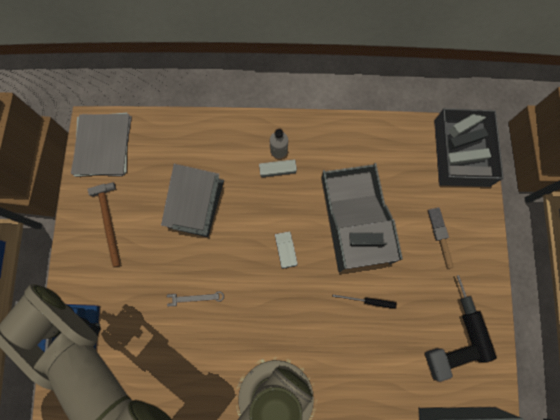

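Scene: block at (258,219), station at (230,280) with the offcut at (203,250), fixture at (348,180). Now I'll fit the frames of the nest, station and block.

```bash
python3 - <<'E'
from h import *
np.set_printoptions(precision=4,suppress=True)
rng=np.random.default_rng(0)
A=[];
for c in ("scene","top"):
    im=imaging.get_image(c); 
    P=cloud(im,np.ones((420,560),bool)); P=P[(P[:,0]>.25)&(P[:,0]<.85)]
    A.append(P)
    N=P[(P[:,0]>.44)&(P[:,0]<.76)&(P[:,1]>.13)&(P[:,1]<.42)&(P[:,2]>.015)]
    best=0
    for i in range(3000):
        a,b,d=N[rng.choice(len(N),3,False)]; n=np.cross(b-a,d-a); n/=np.linalg.norm(n)+1e-12
        if n[2]<0:n=-n
        if not .8<n[2]<.97: continue
        m=abs((N-a)@n)<.003
        if m.sum()>best: best=m.sum(); M=m
    Q=N[M]; o=Q.mean(0); n=np.linalg.svd(Q-o,full_matrices=False)[2][2]; n*=np.sign(n[2])
    d=(N-o)@n; Q=N[abs(d)<.003]
    e1=np.cross([0,1,0],n); e1/=np.linalg.norm(e1); e2=np.cross(n,e1)
    uv=np.c_[(Q-o)@e1,(Q-o)@e2]*1000
    print(c,"plane",o,n,"tilt",np.degrees(np.arccos(n[2])),"downhill dir",n[:2]/np.linalg.norm(n[:2]),len(Q))
    print(" e1",e1,"e2",e2,cv2.minAreaRect(uv.astype(np.float32)))
    F=N[(d>.012)&(d<.025)]; fu=np.c_[(F-o)@e1,(F-o)@e2]*1000
    print(" fence pts",len(F),fu.min(0),fu.max(0))
    I=np.full((300,300,3),40,np.uint8)
    for p,dd in zip(N,d):
        x=int(150+(p-o)@e1*1000);y=int(150-(p-o)@e2*1000)
        if 0<=x<300 and 0<=y<300: cv2.circle(I,(x,y),2,(0,200,0) if abs(dd)<.003 else (0,0,255) if dd>.012 and dd<.03 else (255,80,0) if dd>0 else (90,90,90),-1)
    cv2.imwrite("pics/n_%s.png"%c,I)
    L=P[(abs(P[:,2]-.12)<.004)&(P[:,1]<-.12)&(P[:,1]>-.4)&(P[:,0]<.6)]
    print(" ledge",cv2.minAreaRect((L[:,:2]*1000).astype(np.float32)))
a=cv2.imread("pics/n_scene.png");b=cv2.imread("pics/n_top.png");cv2.imwrite("pics/n.png",cv2.hconcat([a,b]))
E
```

```text
scene plane [0.6028 0.2841 0.0897] [-0.3427 -0.2334  0.91  ] tilt 24.496128499803604 downhill dir [-0.8265 -0.5629] 1397
 e1 [ 0.9358 -0.      0.3524] e2 [-0.0823  0.9724  0.2184] ((-10.912513732910156, -5.5314178466796875), (144.24278259277344, 196.44229125976562), 78.46856689453125)
 fence pts 285 [-122.1629  -93.973 ] [62.5894 49.1849]
 ledge ((469.1980285644531, -260.8175048828125), (143.55435180664062, 172.64788818359375), 10.038640022277832)
top plane [0.598  0.2869 0.0889] [-0.3466 -0.2345  0.9082] tilt 24.737064308389257 downhill dir [-0.8282 -0.5604] 1896
 e1 [ 0.9343 -0.      0.3565] e2 [-0.0836  0.9721  0.2191] ((-5.666229248046875, -6.010162353515625), (139.63880920410156, 195.2061309814453), 77.58033752441406)
 fence pts 365 [-114.9179  -92.4396] [68.5842 48.037 ]
 ledge ((468.7914733886719, -257.5035095214844), (142.55239868164062, 170.27194213867188), 9.820732116699219)
```

View pics/n.png

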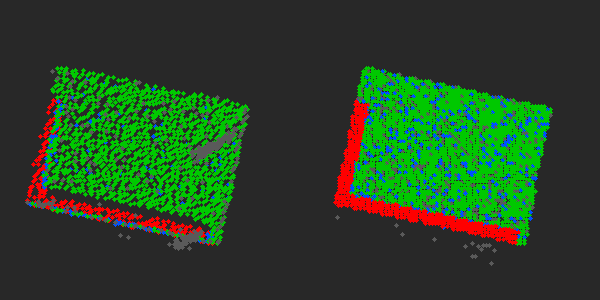

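The red strips are the fences: the short one on the left (−x) and the long one along the bottom, with the lowest corner at bottom left. The nest frame is fixed, so I'll go to the push start.

Emit:
jog_arm(plan="0 0 -6.75 0 0 0 60; 0 0 -6.75 0 0 0 60; 0 0 -6.75 0 0 0 60; 0 0 -6.75 0 0 0 60; 0 0 -6.75 0 0 0 60; 0 0 0 -0.2 -3.95 0 60; 0 0 0 -0.2 -3.95 0 60; 0 0 0 -0.2 -3.95 0 60; 0 0 0 -0.2 -3.95 0 60; 0 0 0 -0.2 -3.95 0 60")

```text
time_s: 2.23
position: [0.2652, 0.3092, 0.2313]
tool_rot: [[-0.985, -0.175, 0.0], [-0.175, 0.985, 0.0], [-0.0, 0.0, -1.0]]
ft_force: [1.5, -0.3, 0.9]
grip_width: 0.0653
gripper_force: 0.0
```

Emit:
jog_arm(plan="0 0 0 -0.2 -3.95 0 60; 0 0 0 -0.2 -3.95 0 60; 0 0 0 -0.2 -3.95 0 60; 0 0 0 -0.2 -3.95 0 60; 0 0 0 -0.2 -3.95 0 60; 0 0 0 -0.2 -3.95 0 60; 0 0 0 -0.2 -3.95 0 60; 0 0 0 -0.2 -3.95 0 60; 0 0 0 -0.2 -3.95 0 60; 0 0 0 -0.2 -3.95 0 60")

```text
time_s: 3.07
position: [0.3539, -0.0768, 0.2316]
tool_rot: [[-0.985, -0.174, 0.001], [-0.174, 0.985, -0.0], [-0.001, -0.001, -1.0]]
ft_force: [1.4, -0.0, -0.3]
grip_width: 0.0652
gripper_force: 0.0
```

Emit:
jog_arm(plan="0 0 0 -0.2 -3.95 0 60; 0 0 0 -0.2 -3.95 0 60; 0 0 0 -0.2 -3.95 0 60; 0 0 0 -0.2 -3.95 0 60; 0 0 0 -0.2 -3.95 0 60; 0 0 0 0 0 0 60; 0 0 0 0 0 0 60")

```text
time_s: 3.65
position: [0.3982, -0.2689, 0.2307]
tool_rot: [[-0.985, -0.172, -0.001], [-0.172, 0.985, 0.001], [0.001, 0.001, -1.0]]
ft_force: [0.2, 0.2, -0.3]
grip_width: 0.0656
gripper_force: 0.0
```

Emit:
jog_arm(plan="0 0 0 0 0 3 60; 0 0 0 0 0 3 60; 0 0 0 0 0 3 60; 0 0 0 0 0 1.2 60; 0 0 0 0 0 0.3 60; 0 0 0 0 0 0 60; 0 0 0 -1 0 0 60; 0 0 0 -1 0 0 60; 0 0 0 -0.8 0 0 60; 0 0 0 -0.6 0 0 60")

```text
time_s: 4.48
position: [0.4333, -0.2613, 0.1271]
tool_rot: [[-0.985, -0.175, 0.001], [-0.175, 0.985, -0.001], [-0.001, -0.001, -1.0]]
ft_force: [-2.6, -1.2, 0.5]
grip_width: 0.0655
gripper_force: 0.9
```

Emit:
jog_arm(plan="0 0 0 -0.6 0 0 60; 0 0 0 -0.6 0 0 60; 0 0 0 -0.6 0 0 60; 0 0 0 -0.6 0 0 60; 0 0 0 -0.6 0 0 60; 0 0 0 -0.6 0 0 60; 0 0 0 -0.6 0 0 60; 0 0 0 -0.6 0 0 60; 0 0 0 -0.6 0 0 60; 0 0 0 -0.6 0 0 60")

```text
time_s: 5.32
position: [0.4914, -0.2508, 0.1263]
tool_rot: [[-0.985, -0.174, -0.0], [-0.174, 0.985, 0.0], [0.0, 0.0, -1.0]]
ft_force: [-1.9, -0.9, 1.1]
grip_width: 0.0654
gripper_force: 1.3
```

```bash
python3 - <<'E'
from h import *
im=imaging.get_image("scene"); a=im["pixels"][190:350,130:320]
cv2.imwrite("pics/s1.png",cv2.resize(a[:,:,::-1],None,fx=3,fy=3))
E
```

```text
(no output)
```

View pics/s1.png

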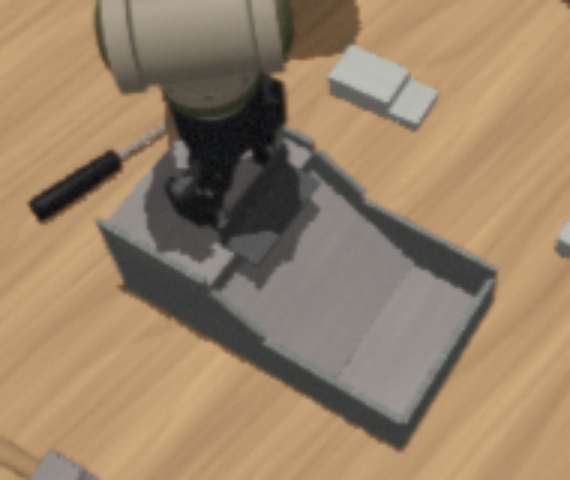

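The offcut (crop 265,215) is square to the fingers and overhangs the far edge, so I'll keep pushing.

Emit:
jog_arm(plan="0 0 0 -0.6 0 0 60; 0 0 0 -0.6 0 0 60; 0 0 0 -0.6 0 0 60; 0 0 0 -0.6 0 0 60; 0 0 0 -0.6 0 0 60; 0 0 0 -0.5 0 0 60; 0 0 0 0 0 0 60; 0 0 0 0 0 0 60; 0 0 0 0 0 0 60; 0 0 0 0 0 0 60")

```text
time_s: 6.2
position: [0.5251, -0.2449, 0.1263]
tool_rot: [[-0.985, -0.174, -0.0], [-0.174, 0.985, 0.0], [0.0, 0.0, -1.0]]
ft_force: [-0.0, -0.8, -0.1]
grip_width: 0.0653
gripper_force: 0.0
```

```bash
python3 - <<'E'
from h import *
im=imaging.get_image("scene"); a=im["pixels"][190:350,130:320]
cv2.imwrite("pics/s2.png",cv2.resize(a[:,:,::-1],None,fx=3,fy=3))
E
```

```text
(no output)
```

View pics/s2.png

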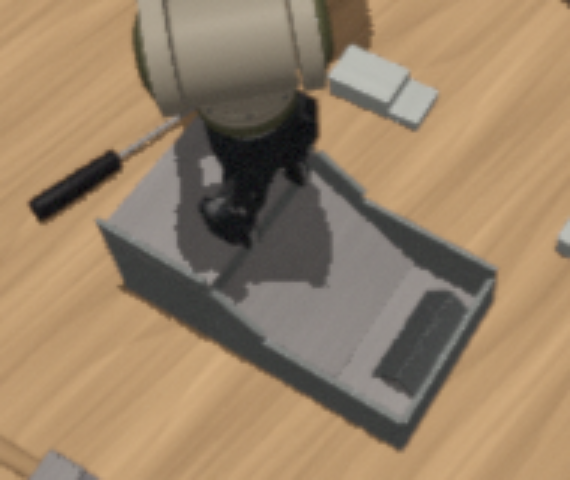

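The offcut lies in the tray at crop (420,340). Next I'll move over the block.

Emit:
jog_arm(plan="0 0 0 0 0 -3.7 0; 0 0 0 0 0 -3.7 0; 0 0 0 0.65 3.88 0 0; 0 0 0 0.65 3.88 0 0; 0 0 0 0.65 3.88 0 0; 0 0 0 0.65 3.88 0 0; 0 0 0 0.65 3.88 0 0; 0 0 0 0.65 3.88 0 0; 0 0 -2.3 0 0 0 0; 0 0 0 0 0 0 0")

```text
time_s: 7.08
position: [0.4456, -0.021, 0.2008]
tool_rot: [[-0.976, -0.218, 0.001], [-0.218, 0.976, -0.0], [-0.001, -0.0, -1.0]]
ft_force: [0.7, 0.3, 0.5]
grip_width: 0.0858
gripper_force: 0.0
```

```bash
python3 - <<'E'
from h import *
np.set_printoptions(precision=4,suppress=True)
im=imaging.get_image("wrist"); print(np.array(im["world_from_camera"]))
for d in models.outline_of("wrist","block_center")[:1]: print(d["confidence"],d["bbox"])
P=cloud(im,np.ones((420,560),bool)); s=env.observe(); o=s["position"]
L=P[(abs(P[:,0]-.45)<.1)&(abs(P[:,1]+.02)<.06)]
for lo,hi in ((.027,.037),(.011,.021)):
    t=L[(L[:,2]>lo)&(L[:,2]<hi)]
    if len(t)>20: print(len(t),cv2.minAreaRect((t[:,:2]*1000).astype(np.float32)),np.median(t[:,2]))
print(s["position"],s["tool_rot"])
save(im,"w.png")
E
```

```text
[[-0.2177  0.9389  0.2667  0.3778]
 [ 0.976   0.2093  0.06   -0.0371]
 [ 0.0006  0.2733 -0.9619  0.343 ]
 [ 0.      0.      0.      1.    ]]
0.96 [281.6, 187.4, 52.5, 106.4]
4124 ((432.80426025390625, -25.547882080078125), (73.82205963134766, 50.04085159301758), 12.663850784301758) 0.03158810040697324
1395 ((449.8897705078125, -21.13105010986328), (109.66231536865234, 49.44489669799805), 11.897127151489258) 0.015591873238801623
[ 0.4466 -0.0228  0.2005] [[-0.9771 -0.2126  0.0007]
 [-0.2126  0.9771 -0.0004]
 [-0.0006 -0.0006 -1.    ]]
```

Emit:
jog_arm(plan="0 0 0 0.3 0 3.5 0; 0 0 0 0 0 3.5 0; 0 0 0 0 0 3.5 0; 0 0 0 0 0 3.5 0; 0 0 0 0 0 3 0; 0 0 0 0 0 1.5 0; 0 0 0 0 0 0.8 0; 0 0 0 0 0 0.4 0; 0 0 0 0 0 0 0; 0 0 0 0 0 0 0")

```text
time_s: 8.02
position: [0.444, -0.0236, 0.004]
tool_rot: [[-0.977, -0.213, 0.001], [-0.213, 0.977, -0.001], [-0.001, -0.001, -1.0]]
ft_force: [0.9, 0.2, -1.0]
grip_width: 0.0856
gripper_force: 0.0
```

Emit:
jog_arm(plan="0 0 0 0 0 0 255; 0 0 0 0 0 0 255; 0 0 0 0 0 0 255; 0 0 0 0 0 0 255; 0 0 0 0 0 0 255; 0 0 0 0 0 0 255; 0 0 0 0 0 0 255; 0 0 0 0 0 0 255", grip_force=50)

```text
time_s: 8.68
position: [0.4437, -0.0232, 0.0041]
tool_rot: [[-0.977, -0.214, 0.001], [-0.214, 0.977, -0.001], [-0.001, -0.001, -1.0]]
ft_force: [-1.0, 0.5, 6.9]
grip_width: 0.0491
gripper_force: 52.0
```

```bash
python3 - <<'E'
from h import *
from scipy.spatial.transform import Rotation as R
z=np.array([-.3447,-.234,.909]); z/=np.linalg.norm(z)
x=np.array([.9313,-.2063,.300]); x-=x@z*z; x/=np.linalg.norm(x); y=np.cross(z,x)
O=np.array([.5065,.2416,.0422]); N=np.c_[x,y,z]
T=np.c_[-x,y,-z]; s=env.observe()
rv=R.from_matrix(s["tool_rot"].T@T).as_rotvec(degrees=True); print("rot",rv,np.linalg.norm(rv))
p=s["position"]+[0,0,.2]
tgt=O+N@np.array([.078,.060,.044]); print("tgt",tgt,"shift cm in final tool",T.T@(tgt-p)*100, "T",T)
E
```

```text
rot [-13.48103765 -20.72744066  21.78528844] 32.953967360112514
tgt [0.57101721 0.27221533 0.12294795] shift cm in final tool [-3.32657647 27.21128931 18.68013322] T [[-0.93134069  0.11734228  0.34472498]
 [ 0.20632295  0.95008784  0.23401696]
 [-0.30005893  0.28907419 -0.90906587]]
```

Emit:
jog_arm(plan="0 0 0 0 0 -2 255; 0 0 0 0 0 -3.6 255; 0 0 0 0 0 -3.6 255; 0 0 0 0 0 -3.6 255; 0 0 0 0 0 -3.6 255; 0 0 0 0 0 -3.6 255; -2.7 -4.15 4.36 0 0 0 255; -2.7 -4.15 4.36 0 0 0 255; -2.7 -4.15 4.36 0 0 0 255; -2.7 -4.15 4.36 0 0 0 255")

```text
time_s: 9.52
position: [0.443, -0.0229, 0.2035]
tool_rot: [[-0.96, 0.063, 0.274], [0.122, 0.972, 0.202], [-0.254, 0.228, -0.94]]
ft_force: [-0.5, 0.7, -4.4]
grip_width: 0.0493
gripper_force: 55.2
```

Emit:
jog_arm(plan="-2.7 -4.15 4.36 0 0 0 255; 0 0 0 -0.47 3.88 0 255; 0 0 0 -0.47 3.88 0 255; 0 0 0 -0.47 3.88 0 255; 0 0 0 -0.47 3.88 0 255; 0 0 0 -0.47 3.88 0 255; 0 0 0 -0.47 3.88 0 255; 0 0 0 -0.47 3.88 0 255; 0 0 0 0 0 0 255; 0 0 0 0 0 0 255")

```text
time_s: 10.35
position: [0.5052, 0.2299, 0.2915]
tool_rot: [[-0.933, 0.115, 0.342], [0.203, 0.95, 0.236], [-0.298, 0.289, -0.91]]
ft_force: [-0.6, -0.6, -4.4]
grip_width: 0.0488
gripper_force: 55.5
```

```bash
python3 - <<'E'
from h import *
np.set_printoptions(precision=4,suppress=True)
from scipy.spatial.transform import Rotation as R
s=env.observe();print(s["position"],s["grip_width"])
z=np.array([-.3447,-.234,.909]); z/=np.linalg.norm(z)
x=np.array([.9313,-.2063,.300]); x-=x@z*z; x/=np.linalg.norm(x); y=np.cross(z,x)
O=np.array([.5065,.2416,.0422]); N=np.c_[x,y,z]; T=np.c_[-x,y,-z]
print("rot left",R.from_matrix(s["tool_rot"].T@T).as_rotvec(degrees=True))
print("tcp in nest mm",(s["position"]-O)@N*1000)
# wrist view: plate plane in the nest frame, block underside tilt not visible
im=imaging.get_image("wrist"); save(im,"w2.png")
P=(cloud(im,np.ones((420,560),bool))-O)@N*1000
Q=P[(P[:,0]>0)&(P[:,0]<183)&(P[:,1]>0)&(P[:,1]<130)&(abs(P[:,2])<8)]
A=np.c_[Q[:,:2],np.ones(len(Q))]; c=np.linalg.lstsq(A,Q[:,2],rcond=None)[0]; print("plane resid slope deg",np.degrees(c[:2]),"off",c[2],len(Q),Q.min(0),Q.max(0))
F=P[(P[:,2]>14)&(P[:,2]<24)&(P[:,0]<180)&(P[:,0]>-30)&(P[:,1]<100)&(P[:,1]>-30)]
a=F[F[:,0]<15]; b=F[(F[:,1]<15)&(F[:,0]>20)]
print("short fence x",np.percentile(a[:,0],[2,98]) if len(a) else 0,"long fence y",np.percentile(b[:,1],[2,98]) if len(b) else 0)
if len(b)>10: print("long fence yaw",np.degrees(np.polyfit(b[:,0],b[:,1],1)[0]))
E
```

```text
[0.5052 0.2299 0.2915] 0.048811439274922104
rot left [ 0.0513 -0.1907  0.1489]
tcp in nest mm [ 75.9743  60.7359 229.8053]
plane resid slope deg [-0.125  -0.0165] off 1.2074729412442538 6553 [ 0.0072  0.0066 -1.9156] [ 63.6491 128.6189   4.0825]
short fence x [-14.9686  12.371 ] long fence y [-13.6791  -1.9292]
long fence yaw -1.6749024060849964
```

View pics/w2.png

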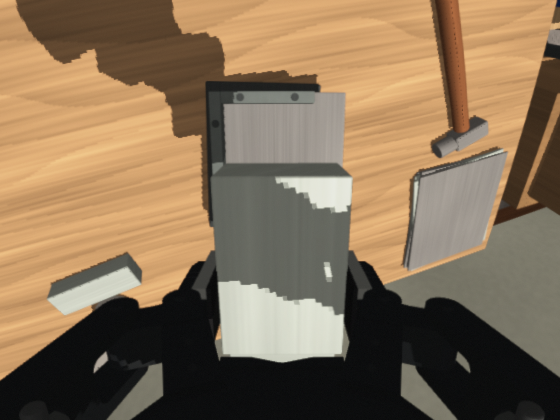

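The block is held square and faces the plate correctly: the short fence is at (278,97), on the high-end side. I'll descend.

Emit:
jog_arm(plan="0 0 0 0 0 3.5 255; 0 0 0 0 0 3.5 255; 0 0 0 0 0 3.5 255; 0 0 0 0 0 3.5 255; 0 0 0 0 0 3.5 255; 0 0 0 0 0 2 255; 0 0 0 0 0 1.2 255; 0 0 0 0 0 0.5 255; 0 0 0 0 0 0 255; 0 0 0 0 0 0 255")

```text
time_s: 11.23
position: [0.5792, 0.2773, 0.1003]
tool_rot: [[-0.931, 0.118, 0.345], [0.208, 0.95, 0.235], [-0.3, 0.29, -0.909]]
ft_force: [-0.3, -0.7, -4.8]
grip_width: 0.049
gripper_force: 55.4
```

Emit:
jog_arm(plan="0 0 0 0 0 0.15 255; 0 0 0 0 0 0.15 255; 0 0 0 0 0 0.15 255; 0 0 0 0 0 0.15 255; 0 0 0 0 0 0 255")

```text
time_s: 11.65
position: [0.581, 0.2793, 0.0936]
tool_rot: [[-0.932, 0.118, 0.344], [0.207, 0.95, 0.235], [-0.299, 0.29, -0.909]]
ft_force: [0.3, -0.9, -4.8]
grip_width: 0.0492
gripper_force: 55.4
```

```bash
cat >> h.py <<'E'
z=np.array([-.3447,-.234,.909]); z/=np.linalg.norm(z)
x=np.array([.9313,-.2063,.300]); x-=x@z*z; x/=np.linalg.norm(x); y=np.cross(z,x)
O=np.array([.5065,.2416,.0422]); N=np.c_[x,y,z]
E
python3 -c "
from h import *
s=env.observe();print((s['position']-O)@N*1000,np.array(s['ft_force'])@N,s['wrist_torque'])"
```

```text
[77.04090098 59.40826134 12.25965802] [-0.95150892 -2.19745029 -4.26957849] [-0.28119813  0.42907858  0.01826088]
```

Emit:
jog_arm(plan="0 0 0 0 0 0.15 255; 0 0 0 0 0 0.15 255; 0 0 0 0 0 0.1 255; 0 0 0 0 0 0.1 255; 0 0 0 0 0 0 255")

```text
time_s: 12.07
position: [0.5827, 0.2804, 0.0888]
tool_rot: [[-0.932, 0.118, 0.343], [0.207, 0.95, 0.235], [-0.299, 0.29, -0.909]]
ft_force: [0.5, 0.3, -4.1]
grip_width: 0.0491
gripper_force: 55.4
```

Emit:
jog_arm(plan="0 0 0 0 0 0.05 255; 0 0 0 0 0 0.05 255; 0 0 0 0 0 0 255")

```text
time_s: 12.32
position: [0.5831, 0.2807, 0.0881]
tool_rot: [[-0.932, 0.118, 0.344], [0.207, 0.95, 0.235], [-0.299, 0.29, -0.909]]
ft_force: [0.2, -0.3, -4.2]
grip_width: 0.0491
gripper_force: 55.4
```

Emit:
jog_arm(plan="0 0 0 0 0 0.05 255; 0 0 0 0 0 0.05 255; 0 0 0 0 0 0 255")

```text
time_s: 12.57
position: [0.5835, 0.2809, 0.0874]
tool_rot: [[-0.932, 0.118, 0.344], [0.207, 0.95, 0.235], [-0.299, 0.29, -0.909]]
ft_force: [-0.6, -0.1, -4.1]
grip_width: 0.0495
gripper_force: 55.6
```

Emit:
jog_arm(plan="0 0 0 0 0 0.05 255; 0 0 0 0 0 0.05 255; 0 0 0 0 0 0 255")

```text
time_s: 12.82
position: [0.5837, 0.281, 0.0873]
tool_rot: [[-0.931, 0.118, 0.345], [0.207, 0.95, 0.235], [-0.3, 0.29, -0.909]]
ft_force: [-6.1, -3.1, 5.2]
grip_width: 0.0488
gripper_force: 56.8
```

Firm contact at about 11 N, with no drop. I'll open partly and withdraw along the plate normal.

Emit:
jog_arm(plan="0 0 0 0 0 0 70; 0 0 0 0 0 0 70; 0 0 0 0 0 0 70; 0 0 0 0 0 0 70; 0 0 0 0 0 -0.5 70; 0 0 0 0 0 -1 70; 0 0 0 0 0 -1.5 70; 0 0 0 0 0 -2 70; 0 0 0 0 0 -3 70; 0 0 0 0 0 -3 70")

```text
time_s: 13.65
position: [0.5453, 0.255, 0.188]
tool_rot: [[-0.932, 0.118, 0.344], [0.207, 0.95, 0.235], [-0.299, 0.29, -0.909]]
ft_force: [-0.7, 0.0, -0.3]
grip_width: 0.062
gripper_force: 0.0
```

Emit:
jog_arm(plan="0 0 0 0 0 -3 70; 0 0 0 0 0 -3 70; 0 0 0 0 0 -3 70; 0 0 0 0 0 0 70; 0 0 0 0 0 0 70; 0 0 0 0 0 0 70; 0 0 0 0 0 0 70; 0 0 0 0 0 0 70")

```text
time_s: 14.32
position: [0.5149, 0.2343, 0.267]
tool_rot: [[-0.932, 0.119, 0.342], [0.207, 0.95, 0.235], [-0.297, 0.289, -0.91]]
ft_force: [0.1, 0.2, 0.2]
grip_width: 0.0618
gripper_force: 0.0
```

```bash
python3 - <<'E'
from h import *
np.set_printoptions(precision=1,suppress=True)
im=imaging.get_image("wrist"); save(im,"w3.png")
for c in ("wrist","top","scene"):
    im=imaging.get_image(c)
    P=(cloud(im,np.ones((420,560),bool))-O)@N*1000
    I=P[(P[:,0]>-5)&(P[:,0]<190)&(P[:,1]>2)&(P[:,1]<125)]
    t=I[(I[:,2]>28)&(I[:,2]<37)]; l=I[(I[:,2]>12)&(I[:,2]<20)&(I[:,0]>20)]
    print(c,len(t),len(l), cv2.minAreaRect(t[:,:2].astype(np.float32)) if len(t)>5 else 0, cv2.minAreaRect(l[:,:2].astype(np.float32)) if len(l)>5 else 0)
E
```

```text
wrist 4075 1402 ((34.13257598876953, 25.144208908081055), (74.7139663696289, 46.2501106262207), 0.01330549456179142) ((63.600440979003906, 25.16106414794922), (85.58784484863281, 46.29254913330078), 0.22302092611789703)
top 0 108 0 ((126.45426940917969, 26.925386428833008), (49.6547966003418, 82.9236831665039), 89.53839874267578)
scene 222 126 ((35.347694396972656, 25.73661994934082), (47.04526138305664, 78.1824951171875), 89.68380737304688) ((90.21381378173828, 26.187122344970703), (47.24087142944336, 40.72772979736328), 88.37852478027344)
```

View pics/w3.png

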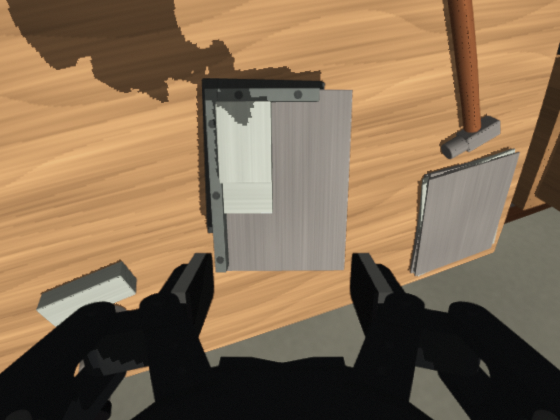

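The block (245,155) sits flush against the short fence (row ~101) and the long fence (column ~218), square, with its low end up the slope. I'll hand in.

```bash
python3 -c "
from rig import job
print(job.close_job())"
```

```text
the job is handed in; nothing more can be done
None
```

The offcut is in the scrap tray, the block was set down and slid home flush against both fences with its low end up the slope, and the job was handed in at about 14.5 s; the judge's verdict was not reported.

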